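# Refit the control knob of a bench variable transformer and turn it down to zero

### The job

The control knob of the small sloping-front variable transformer has come off and stands on the table behind the bottles: put it back on its D-shaped spindle, turning it until you feel the flats meet and it drops fully home against the bush. Then turn it anticlockwise all the way down to the zero mark, so that the transformer is safe to plug in, and let go of it there. Leave the other things where they are.

Things in the scene. Friction and masses are not known exactly. Their poses are not given: they have to be found in the camera images.
- knob: The loose control knob, black plastic, 60 g, standing bore down on the table. Round skirt 48 mm across from 0 to 8 mm above its underside; above that, up to 40 mm, a bar grip 20 mm wide (flat sides square to y) and 45 mm long. One end of the bar is pointed with a white line: the pointer. Origin: centre of the underside, on the axis; x along the bar to the pointer, z up.
- pointer (a point): Tip of the knob's pointer: 24 mm from the knob's axis along its +x, 31 mm above its underside.
- bore (a point): Mouth of the knob's D-shaped bore, at the knob's origin and with its axes. The bore is 14.2 mm across and 18 mm deep; its flat lies 3 mm from the axis on the pointer's side (+x).
- seat (a point): Where the knob's origin lies when it is home: on the spindle's axis, at the top of the bush (29 mm across, 6 mm above the panel) that its skirt rests on. z points along the spindle out of the panel, tilted 26 deg from vertical towards the transformer's front. x points towards the zero mark: when the knob's x agrees with it, the pointer is at zero, the spindle's anticlockwise end stop.
- spindle_end (a point): End of the steel D spindle, on its axis, 16.5 mm out from the seat. 13 mm across, tip chamfered 1 mm; its flat, 2.5 mm from the axis, faces where the pointer must point. At the start it faces 40 to 92 deg clockwise of the zero mark (see or feel it: not reported). The knob enters within about 8 deg; farther off it is blocked or binds. Turns stiffly (0.04 N m) 300 deg between stops and stays put.
- zero_mark (a point): The zero mark: a black dot on the panel beyond a long tick, 37.5 mm from the spindle's axis, at seven o'clock as seen facing the panel; the scale of ticks runs clockwise from it.
- variac: The bench variable transformer: grey steel case 115 mm deep (x) and 110 mm wide (y), 126 mm high at the back; its panel slopes 26 deg down to 74 mm at the front (-x), which faces roughly towards the robot. Heavy, does not move. Origin: under its middle (case from x -60 to +55 mm); x to its back, z up.
- multimeter: multimeter, 149 x 75 x 43 mm, lying at the front right of the table; origin at the centre of its underside
- flux_jar: small round white jar, 36 mm wide, 39 mm high, standing behind the yellow spray can, among the bottles; origin at the centre of its underside
- cutters: side cutters, 109 x 35 x 10 mm, lying behind the bottles to the left of the knob; origin at the centre, underside
- glue_bottle: slim bottle with a needle cap, 31 mm wide, 108 mm high, behind the bottles on the right; origin at the centre of its underside

How it is judged (in metres and radians):
On the way, in this order (a step that is already met when the one before it is completed fails the run):
1. the knob is fully home on the spindle (distance between knob and seat below 0.004 m and angle between the z axis of knob and the z axis of seat, either way round below 0.12 rad), for 0.2 s.
2. the knob, still home, is turned down until its pointer stands at the zero mark (all of step 1 and angle between the x axis of knob and the x axis of seat, either way round below 0.26 rad and x of pointer in the frame of seat above 0.01 m), for 0.2 s.
At the end, for the whole second after the job is handed in: the knob is home on the spindle (origin within 4 mm of the seat point, axis within 7 degrees of the spindle's), its pointer is within 15 degrees of the zero mark, and it is released and at rest (all of step 2 and linear speed of knob below 0.01 m/s and contact force between the fingers and knob below 0.1 N); the robot touches nothing.
It fails at once if another thing on the table is pushed more than 30 mm (distance of any of multimeter, flux_jar, cutters, glue_bottle from where it was at the start of the episode above 0.03 m).
It also fails if it takes over 51 s, if anything falls off the work surface, if the arm or the gripper's body presses on something with over 40 N, if the wrist force passes 120 N, or if a joint passes its speed limit or range.

### The arm

A 6-joint arm with a two-finger parallel gripper is mounted at the origin on a cart in front of the work surface, level with it; the furniture and walls round the work are solid. World frame = base frame: x ahead of the robot, y to its left, z up, the work surface at z = 0. Lengths are in mm, angles in rad, forces in N, time in s.
With the tool pointing down it reaches from about 275 to 750 mm from the base axis. Payload 10.2 kg.
Tool frame: the origin (TCP) lies at the centre of the arm's flange, where the gripper is bolted on; the fingertips stand 173 mm ahead of it and the grasp point (between the pads) lies 155 mm ahead of it; z points along the fingers, y is the line along which they close (so a half turn about z gives the same grasp; the last joint's range is limited). The gripper opens to 85 mm and grips with 20 to 120 N. Pads are 22 mm wide; open, the fingers measure 114 mm over their backs; the gripper's body (76 mm by 85 mm) begins 54 mm behind the grasp point. The pads swing forward as they close: fully open they stand 13 mm farther back than shut.
Start: joints at [-1.327, 0.313, 1.498, -0, 1.331, -0.223], TCP at [236.255, -468.845, 404.694] pointing down, gripper open.
Joint ranges: [-2.94, 2.94], [-0.97, 2.17], [0.19, 2.56], [-1.23, 4.37], [0.02, 3.11], [-2.88, 2.88]. Speed limits (rad/s): [2.39, 2.39, 3.01, 3.14, 3.14, 3.14].

### API

Orientations are given as a unit quaternion [w, x, y, z].
In Python, from rig import ctrl gives the robot as it stands.
- The arm moves only by the shell command python3 steer.py 'ROWS' [OPENING] [FORCE]. ROWS is a JSON list of rows, 1 to 8 of them, each of 6 numbers: dx, dy, dz in mm, then a rotation vector rx, ry, rz in rad; each row is the pose to reach, as a shift and turn from the pose commanded when the command began, along the tool's axes at that moment; what a row does not reach only later rows make up. A row lasts 1/10 s, in which the tool goes at most 50 mm and 0.15 rad, less where a joint would pass 70% of its speed; a pose out of reach is approached as far as the arm can. OPENING is the opening from 0.0 (shut) to 1.0 (fully open), set as the command begins (- or left out keeps the last). The fingers move at their own pace and stop on an object; FORCE is the grip in N (left out, the last holds). Time passes only in rows, so rows that do not move let the fingers close. It prints the time, the measured TCP pose, the force, the opening and the grip force at its end.
- ctrl.sense(): the state, without advancing time (a new reading comes with each control period).
- ctrl.capture(name): name is "scene" or "top" or "wrist"; returns the picture (384x512x3 uint8, red, green, blue); there is no depth.
- ctrl.calibration(name): a dict with "fx", "fy", "cx", "cy" (pixels), "position" and "attitude" of the camera in the world. Camera axes: x right, y down, z forward; pixel columns grow to the right and rows downward; lengths in mm; the calibration is good to about 2 mm. A picture is of the moment at which its call begins: read the wrist's pose just before it. calibration takes no time and is no camera call; for the wrist camera it gives the pose at the moment of the call.
- ctrl.finish_job(): hands the job in; it is judged then, once.
The state is a dict: "time_s": time; "joints": joint angles; "dq": joint speeds; "tau": joint torques, N m; "eef_pos": TCP position; "ee_rot": TCP orientation; "force": force on the tool from outside, world axes, zero at the start; "wrist_torque": the same for the moment, N m; "grip_width": opening from 0.0 (shut) to 1.0 (fully open); "grip_force": force on a finger pad.
Only numpy, scipy, OpenCV 4.12 (cv2) and the standard library are available. Lean on these libraries where they do the work, as an engineer would, in place of code of your own. Each camera call takes 0.05 s, during which the arm holds its last target. There are 200 camera calls.

## Working session

There is one attempt and no reset: what is moved stays moved. The work goes in short steps, Python scripts to look and compute and a shell command to move; the robot and the scene stay as the last step left them, time stands still between calls to the robot, and variables do not carry over. Pictures are saved under pics/ and viewed, at most 10 in all, crops included, and the job is handed in when it is done.

```bash
ls; mkdir -p pics; python3 - <<'E'
from rig import ctrl
import cv2,numpy as np
s=ctrl.sense();print(s['time_s'],s['eef_pos'],s['ee_rot'],s['grip_width'])
for n in ['scene','top']:
    im=ctrl.capture(n);cv2.imwrite(f'pics/{n}0.png',im[:,:,::-1]);c=ctrl.calibration(n);print(n,c)
a=[cv2.imread(f'pics/{n}0.png') for n in ['scene','top']]
E
```

```text
pics
rig.py
steer.py
0.0 [ 236.23882736 -468.80349485  404.1108546 ] [-6.62818519e-04  9.72889090e-01  2.31271222e-01 -2.14431078e-05] 1.0032296988548506
scene {'fx': 374.63088600904865, 'fy': 374.63088600904865, 'cx': 260.7049556284001, 'cy': 190.6830375698237, 'position': array([713.46057908, 551.47588297, 892.89202731]), 'attitude': array([-0.0553567 ,  0.17640867,  0.92442456, -0.33354886])}
top {'fx': 376.90588320667763, 'fy': 376.90588320667763, 'cx': 255.55067673802188, 'cy': 196.9182757909202, 'position': array([ 382.37745684,  -44.09349636, 1262.96290179]), 'attitude': array([ 0.03281242, -0.69716689,  0.71506818, -0.03948633])}
```

View pics/scene0.png

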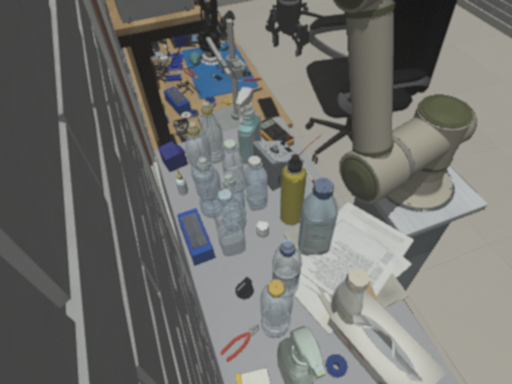

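View pics/top0.png

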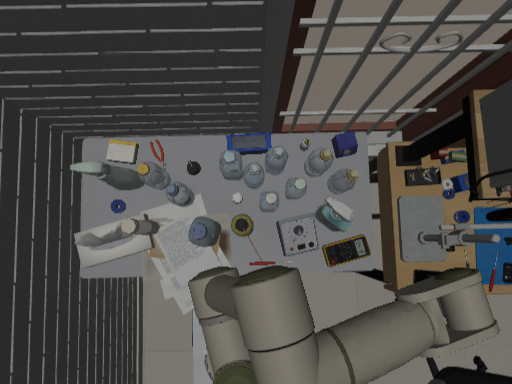

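The scene view shows the black knob at about (244,288), the cutters at (240,343) and the variac at (273,165). In the top view the knob is at (194,168), the variac at (298,235) and the cutters at (157,150).

```bash
cat > h.py <<'E'
import numpy as np,cv2
from scipy.spatial.transform import Rotation as R
def rot(q): return R.from_quat(np.r_[q[1:],q[0]])
def ray(c,uv):
    uv=np.atleast_2d(uv);d=np.c_[(uv[:,0]-c['cx'])/c['fx'],(uv[:,1]-c['cy'])/c['fy'],np.ones(len(uv))]
    return c['position'],rot(c['attitude']).apply(d)
def onz(c,uv,z):
    p,d=ray(c,uv);return p+d*((z-p[2])/d[:,2])[:,None]
def proj(c,P):
    q=rot(c['attitude']).inv().apply(np.atleast_2d(P)-c['position']);return np.c_[q[:,0]/q[:,2]*c['fx']+c['cx'],q[:,1]/q[:,2]*c['fy']+c['cy']]
def tri(cs,uvs):
    A=0;b=0;
    for c,uv in zip(cs,uvs):
        p,d=ray(c,uv);d=d[0]/np.linalg.norm(d[0]);M=np.eye(3)-np.outer(d,d);A=A+M;b=b+M@p
    return np.linalg.solve(A,b)
def toolrel(s,P,Rw=None):
    "world point for TCP -> shift in tool axes; Rw desired rotation -> rotvec"
    T=rot(s['ee_rot']);o=T.inv().apply(np.asarray(P)-s['eef_pos'])
    return o, None if Rw is None else (T.inv()*Rw).as_rotvec()
E
python3 - <<'E'
from rig import ctrl
from h import *
c=ctrl.calibration('top');sc=ctrl.calibration('scene')
print(onz(c,[[194,168]],20),onz(sc,[[244,288]],20),'tri',tri([c,sc],[[194,168],[244,288]]))
print(onz(c,[[298,235]],100))
a=cv2.imread('pics/top0.png');b=cv2.imread('pics/scene0.png')
t=lambda i,x,y,w:cv2.resize(i[y:y+w,x:x+w],(390,390),interpolation=cv2.INTER_CUBIC)
cv2.imwrite('pics/z0.png',np.hstack([t(a,268,206,60),t(a,145,130,65)]))
E
```

```text
[[611.91183509 145.35900628  20.        ]] [[617.06846077 152.73683211  20.        ]] tri [614.98882363 147.06731585   6.84526148]
[[ 380.76124245 -183.99832798  100.        ]]
```

View pics/z0.png

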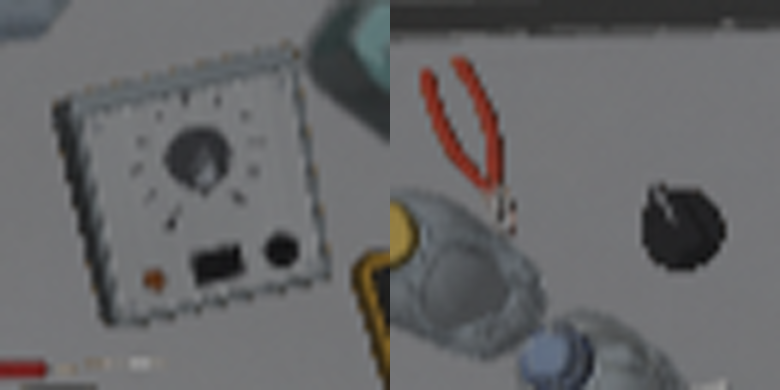

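The zoom shows the variac with its zero tick at about zoom (172,222) and the spindle at (198,157). The knob is at zoom (682,228), with its white pointer running up and to the left. Next I work out the poses and a viewing pose along the spindle axis.

```bash
python3 - <<'E'
from rig import ctrl
from h import *
c=ctrl.calibration('top');s=ctrl.sense();w=ctrl.calibration('wrist')
f=lambda x,y:[268+x/6.5,206+y/6.5]
b=onz(c,[f(62,100),f(295,50)],126);fr=onz(c,[f(110,322),f(328,275)],74)
print(b,fr,'yaws',[np.degrees(np.arctan2((p[0]-p[1])[1],(p[0]-p[1])[0]))-90 for p in (b,fr)])
g=lambda x,y:[145+(x-390)/6,130+y/6]
k=onz(c,[g(682,228),g(655,190)],25);d=k[1]-k[0];print('knob',k,np.degrees(np.arctan2(d[1],d[0])))
T=rot(s['ee_rot']);print('cam in tool',T.inv().apply(w['position']-s['eef_pos']),(T.inv()*rot(w['attitude'])).as_matrix().round(3),w['fx'])
sp=onz(c,[f(198,157)],106)[0];print('seat~',sp)
yaw=np.radians(12)
# desired tool: z=-spindle axis, camera over seat
for yd in (12,):
    V=R.from_euler('z',yd,degrees=True);n=V.apply([-np.sin(np.radians(26)),0,np.cos(np.radians(26))])
    z=-n
    for tw in (45,90,135):
        x=np.r_[np.cos(np.radians(tw)),np.sin(np.radians(tw)),0];x-=z*(x@z);x/=np.linalg.norm(x)
        M=R.from_matrix(np.c_[x,np.cross(z,x),z])
        o=M.apply(T.inv().apply(w['position']-s['eef_pos']))
        P=sp+n*230-(o+n*0)*1; P=sp+n*300-(o-n*(o@n))
        print(tw,'TCP',P,*toolrel(s,P,M))
E
```

```text
[[ 423.1886431  -120.68614181  126.        ]
 [ 443.63542629 -229.78847359  126.        ]] [[ 317.99456864 -143.87801768   74.        ]
 [ 337.63563569 -249.6977769    74.        ]] yaws [np.float64(10.614630677833802), np.float64(10.514935814322016)]
knob [[611.01537912 145.70302625  25.        ]
 [632.74457765 160.46764738  25.        ]] 34.195441798407344
cam in tool [68.42303105  0.78209638 30.70233773] [[ 0.    -0.963 -0.271]
 [ 1.     0.     0.   ]
 [-0.    -0.271  0.963]] 339.23578306463463
seat~ [ 395.48290033 -185.24044931  106.        ]
45 TCP [ 225.88372038 -261.60934313  351.12493359] [  83.98867576 -189.63788405   53.30383145] [-0.19603531  0.41213016 -0.36223285]
90 TCP [ 268.82473951 -280.72144016  369.6729291 ] [ 113.73972321 -153.26701691   34.72247754] [-0.35042045  0.32556001 -1.1047289 ]
135 TCP [ 308.94333833 -264.45159978  390.46233617] [ 156.89323249 -149.76557696   13.93970396] [-0.48445662  0.19918641 -1.8063138 ]
```

```bash
cat >> h.py <<'E'
SP=np.r_[395.5,-185.2,106.];V=R.from_euler('z',10.5,degrees=True)
N=V.apply([-np.sin(np.radians(26)),0,np.cos(np.radians(26))])
def tilted(tw):
    z=-N;a=np.radians(tw);x=np.r_[np.cos(a),np.sin(a),0];x-=z*(x@z);x/=np.linalg.norm(x)
    return R.from_matrix(np.c_[x,np.cross(z,x),z])
def down(tw):
    a=np.radians(tw);return R.from_matrix(np.c_[[np.cos(a),np.sin(a),0],[np.sin(a),-np.cos(a),0],[0,0,-1]])
E
python3 - <<'E'
from rig import ctrl
from h import *
s=ctrl.sense();print(*toolrel(s,SP+N*290,tilted(45)))
E
```

```text
[ 147.79652651 -217.12308004   37.82479317] [-0.20696891  0.40679787 -0.36317039]
```

```bash
python3 steer.py '[[30,-45,8,-0.05,0.1,-0.09],[60,-90,16,-0.1,0.2,-0.18],[90,-130,24,-0.15,0.3,-0.27],[120,-175,31,-0.207,0.407,-0.363],[148,-217,38,-0.207,0.407,-0.363],[148,-217,38,-0.207,0.407,-0.363],[148,-217,38,-0.207,0.407,-0.363]]'
python3 - <<'E'
from rig import ctrl
from h import *
s=ctrl.sense();print(s['joints'])
w=ctrl.calibration('wrist');im=ctrl.capture('wrist');cv2.imwrite('pics/w1.png',im[:,:,::-1]);np.save('w1.npy',w,allow_pickle=True)
u=proj(w,SP)[0];print(u,w['position'])
x,y=int(u[0]),int(u[1]);r=75
x0=max(0,x-r);y0=max(0,y-r);print(x0,y0)
cv2.imwrite('pics/w1z.png',cv2.resize(im[y0:y0+2*r,x0:x0+2*r,::-1],(600,600),interpolation=cv2.INTER_CUBIC))
E
```

```text
time_s: 0.8
eef_pos: [270.9, -207.1, 366.7]
ee_rot: [0.053, 0.89, 0.397, 0.219]
force: [0.4, -0.8, 0.8]
grip_width: 0.999
grip_force: 0.0
[-1.11100726 -0.11769768  2.10607876  0.49954232  1.07672364 -0.60243951]
[255.52000587 192.70275306] [ 324.86255161 -155.51373111  362.87787759]
180 117
```

View pics/w1z.png

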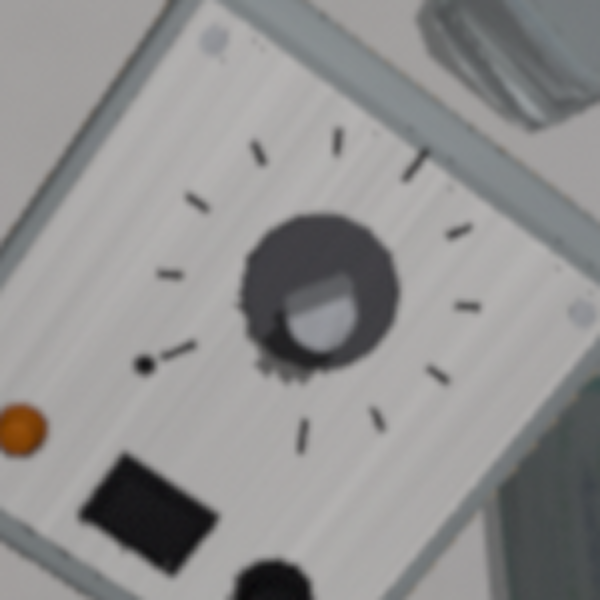

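The wrist close-up (zoom 4, origin (180,117)) shows the zero dot at (145,365) and the bush centre at about (322,291). The spindle tip is light, and its flat edge runs from (290,318) to (355,293), facing up and slightly left.

```bash
python3 - <<'E'
from rig import ctrl
from h import *
w=np.load('w1.npy',allow_pickle=True).item()
f=lambda a:np.array(a,float)/4+[180,117]-0.375
def pl(uv,h,Z=0): # panel plane thru (380.6,-186,100)+h*N
    p,d=ray(w,uv);o=np.r_[380.6,-186,100]+N*(h+Z);return p+d*(((o-p)@N)/(d@N))[:,None]
ex=R.identity();X=V.apply([np.cos(np.radians(26)),0,np.sin(np.radians(26))]);Y=V.apply([0,1,0])
tk=f([(338,142),(259,152),(197,202),(171,274),(377,419),(438,375),(467,306),(459,231)])
for h in (-6,0,6,12):
    P=pl(tk,h);q=np.c_[P@X,P@Y];A=np.c_[2*q,np.ones(len(q))];k=np.linalg.lstsq(A,(q**2).sum(1),rcond=None)[0]
    c=k[:2];res=np.hypot(*(q-c).T);d=pl(f([(145,365)]),h)[0];dq=np.r_[d@X,d@Y]-c
    b=pl(f([(322,291)]),h,6)[0];bq=np.r_[b@X,b@Y]-c
    O=X*c[0]+Y*c[1]+N*(N@P[0]);seat=O+6*N
    e=pl(f([(290,318),(355,293)]),h,22.5);eq=np.c_[e@X,e@Y]-c
    t=eq[1]-eq[0];n=np.r_[t[1],-t[0]];n=n if n@eq.mean(0)>0 else -n
    print(h,'seat',seat,'dot r',np.hypot(*dq),'tick r',res.round(1),'bush off',bq,'zero ang',np.degrees(np.arctan2(dq[1],dq[0])),'flat',np.degrees(np.arctan2(n[1],n[0])),eq.round(1))
s=ctrl.sense();print(s['eef_pos'],(rot(s['ee_rot']).inv()*tilted(45)).magnitude())
t=ctrl.calibration('top');g=lambda x,y:[268+x/6.5-.42,206+y/6.5-.42]
E
```

```text
-6 seat [ 398.25332203 -186.21368402  108.44693081] dot r 38.92687272769718 tick r [29.9 30.2 30.1 29.9 30.  30.2 29.9 30.1] bush off [1.23761207 0.45779425] zero ang 151.57547200553574 flat 59.2860334152572 [[-3.2  4.8]
 [ 7.9 -1.8]]
0 seat [ 396.52567107 -185.52649269  114.35509981] dot r 38.04170893115472 tick r [29.2 29.5 29.4 29.2 29.3 29.5 29.2 29.4] bush off [1.23617211 0.47018993] zero ang 151.5754720055313 flat 59.28603341525723 [[-3.   4.7]
 [ 7.8 -1.7]]
6 seat [ 394.79802011 -184.83930136  120.2632688 ] dot r 37.156545134610184 tick r [28.5 28.8 28.7 28.6 28.6 28.8 28.5 28.7] bush off [1.23473215 0.4825856 ] zero ang 151.57547200552287 flat 59.286033415257265 [[-2.8  4.7]
 [ 7.7 -1.5]]
12 seat [ 393.07036915 -184.15211003  126.1714378 ] dot r 36.271381338067705 tick r [27.8 28.1 28.  27.9 27.9 28.1 27.8 28. ] bush off [1.23329219 0.49498128] zero ang 151.57547200551855 flat 59.28603341525729 [[-2.6  4.7]
 [ 7.6 -1.4]]
[ 270.93628934 -208.55615525  367.02345214] 0.0023728731364235697
```

```bash
python3 - <<'E'
from rig import ctrl
from h import *
s=ctrl.sense()
for P,M in [((290,-190,470),tilted(45)),((450,0,490),down(34.)),((600,138,440),down(34.))]: print(*[v.round(3) for v in toolrel(s,P,M)])
E
```

```text
[ 60.516  27.99  -82.863] [0.001 0.001 0.002]
[300.372  13.176 -16.909] [ 0.232 -0.391  0.24 ]
[472.141   8.153 103.566] [ 0.232 -0.391  0.24 ]
```

```bash
python3 steer.py '[[30,14,-40,0,0,0],[60,28,-83,0,0,0],[105,25,-75,0.05,-0.08,0.05],[150,23,-62,0.1,-0.16,0.1],[195,20,-50,0.15,-0.25,0.15],[240,17,-35,0.2,-0.33,0.2],[285,14,-20,0.232,-0.391,0.24],[320,13,-5,0.232,-0.391,0.24]]'; python3 - <<'E'
from rig import ctrl
from h import *
s=ctrl.sense();print(*[v.round(3) for v in toolrel(s,(600,138,440),down(34.))])
E
```

```text
time_s: 1.65
eef_pos: [469.0, 16.1, 486.1]
ee_rot: [-0.0, 0.957, 0.291, -0.0]
force: [-0.8, -1.0, 1.0]
grip_width: 1.002
grip_force: 0.0
[176.7   -28.38   45.945] [-0.     0.001 -0.003]
```

```bash
python3 steer.py '[[45,-8,10,0,0,0],[90,-15,22,0,0,0],[135,-22,35,0,0,0],[177,-28,46,0,0,0],[177,-28,46,0,0,0],[177,-28,46,0,0,0]]'; python3 - <<'E'
from rig import ctrl
from h import *
s=ctrl.sense();w=ctrl.calibration('wrist');im=ctrl.capture('wrist');np.save('w2.npy',w,allow_pickle=True)
cv2.imwrite('pics/w2.png',im[:,:,::-1]);print(s['joints'],proj(w,[611,146,20]))
E
```

```text
time_s: 2.25
eef_pos: [599.2, 136.4, 438.8]
ee_rot: [-0.001, 0.957, 0.292, -0.001]
force: [-0.3, -0.4, -0.2]
grip_width: 0.999
grip_force: 0.0
[3.33945360e-02 4.98118650e-01 1.14140558e+00 7.56137923e-04
 1.50348142e+00 1.01238583e+00] [[254.42573697 149.67696187]]
```

View pics/w2.png

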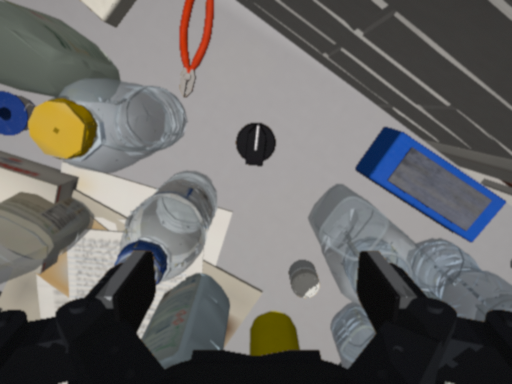

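The wrist view shows the knob at (255,143) with its bar nearly vertical in the image. The white line runs up its upper half, so the pointer is along tool +x. The nearest bottle is at (180,215).

```bash
python3 - <<'E'
from h import *
w=np.load('w2.npy',allow_pickle=True).item();im=cv2.imread('pics/w2.png')
x0,y0=225,110;c=im[y0:y0+65,x0:x0+65];g=c.max(2)
m=(g<75).astype(np.uint8);n,l,st,ce=cv2.connectedComponentsWithStats(m);i=1+st[1:,4].argmax();print(st[i],ce[i]+[x0,y0])
cn=max(cv2.findContours((l==i).astype(np.uint8),0,1)[0],key=cv2.contourArea)
hull=np.zeros_like(m);cv2.fillPoly(hull,[cv2.convexHull(cn)],1);wh=(hull>0)&(g>130)
p=np.argwhere(cv2.erode(hull,np.ones((5,5)))*(g>110))[:,::-1].astype(float)+[x0,y0];print(len(p),p.min(0),p.max(0))
L=cv2.fitLine(p.astype(np.float32),2,0,.01,.01).ravel();a=L[2:]-L[:2]*12;b=L[2:]+L[:2]*12
P=onz(w,[a,b],40);d=P[0]-P[1];print('line',P,np.degrees(np.arctan2(d[1],d[0])))
# skirt: width rows
(cx,cy),r=cv2.minEnclosingCircle(cn);print(cx+x0,cy+y0,r)
cv2.imwrite('pics/w2z.png',cv2.resize(c,(600,600),interpolation=cv2.INTER_CUBIC))
for z in (4,8):print(onz(w,[[255,143]],z))
E
```

```text
[  11   13   40   43 1146] [255.33856894 143.72164049]
74 [254. 126.] [259. 149.]
line [[613.79788626 147.0560338   40.        ]
 [636.43541286 158.84709245  40.        ]] -152.4866431245296
255.71782112121582 144.11386108398438 21.543827056884766
[[616.07470985 148.68596182   4.        ]]
[[616.4732512  148.93581108   8.        ]]
```

View pics/w2z.png

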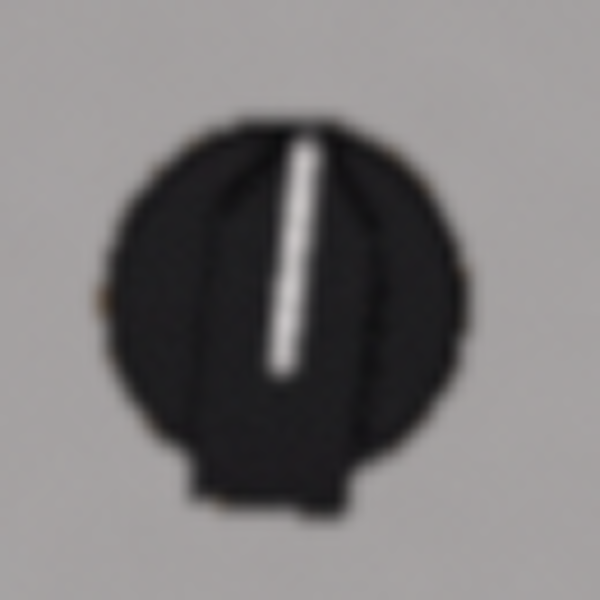

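The zoom shows the skirt circle centred at zoom (287,298), the white line from (308,145) to (283,372), and the pointer at the top. That puts the pointer's yaw at about 27.5°.

```bash
python3 - <<'E'
from rig import ctrl
from h import *
w=np.load('w2.npy',allow_pickle=True).item();k=onz(w,[[255.65,141.8]],5)[0];print(k)
s=ctrl.sense()
for z in (260,182): print(*[v.round(3) for v in toolrel(s,(k[0],k[1],z),down(27.5))])
E
```

```text
[617.77144521 148.8965729    5.        ]
[2.29990e+01 1.38000e-01 1.79965e+02] [-0.001 -0.001  0.111]
[2.29480e+01 1.82000e-01 2.57965e+02] [-0.001 -0.001  0.111]
```

```bash
python3 steer.py '[[7,0,45,0,0,0.05],[15,0,90,0,0,0.111],[20,0,130,0,0,0.111],[20,0,160,0,0,0.111],[20,0,160,0,0,0.111]]' 0.6; python3 - <<'E'
from rig import ctrl
from h import *
s=ctrl.sense();w=ctrl.calibration('wrist');im=ctrl.capture('wrist');np.save('w3.npy',w,allow_pickle=True)
cv2.imwrite('pics/w3.png',im[:,:,::-1]);u=proj(w,[617.8,148.9,20])[0];print(s['eef_pos'],u)
x0,y0=int(u[0])-45,int(u[1])-45;c=im[y0:y0+90,x0:x0+90,::-1];print(x0,y0)
cv2.imwrite('pics/w3z.png',cv2.resize(c,(600,600),interpolation=cv2.INTER_CUBIC))
E
```

```text
time_s: 2.8
eef_pos: [613.9, 147.1, 277.4]
ee_rot: [-0.001, 0.971, 0.237, -0.003]
force: [-0.1, 0.2, 0.7]
grip_width: 0.6
grip_force: 0.0
[613.94920568 147.09613112 277.35591915] [256.10320758 195.91626617]
211 150
```

View pics/w3z.png

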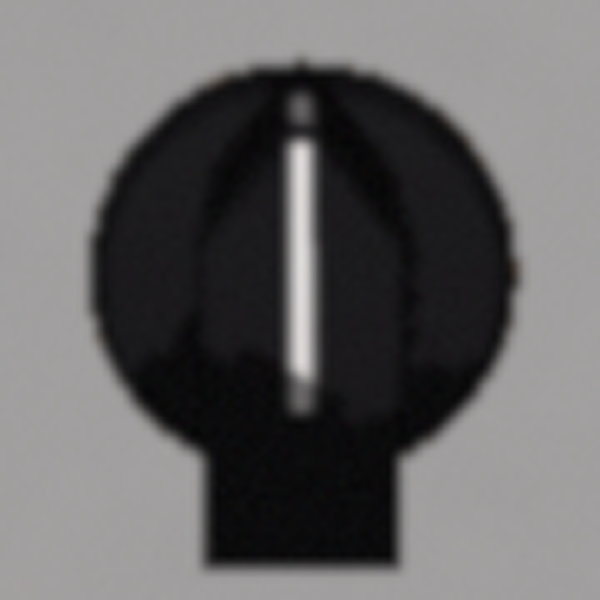

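The zoom shows the skirt from x 93 to 514 with its top edge at y 65, and the pointer line vertical at x 300. The tool is now aligned with the bar.

```bash
python3 - <<'E'
from rig import ctrl
from h import *
w=np.load('w3.npy',allow_pickle=True).item();s=ctrl.sense()
x=down(27.5).apply([1,0,0]);k=onz(w,[[256,159.3]],1)[0]-24*x;print(k)
# bar back end at top z=40: zoom (302,565) -> 21 mm behind
b=onz(w,[[211+302/6.667-.43,150+565/6.667-.43]],40)[0]+21*x;print(b, onz(w,[[256,190.8]],5))
for z in (182,): print(*[v.round(3) for v in toolrel(s,(k[0],k[1],z),down(27.5))])
E
```

```text
[616.29400783 148.24480577   1.        ]
[618.27546945 149.27403372  40.        ] [[617.45729308 148.84522913   5.        ]]
[ 2.027  0.132 98.383] [-0.001  0.    -0.   ]
```

```bash
python3 steer.py '[[3,0,45,0,0,0],[3,0,85,0,0,0],[3,0,95,0,0,0],[3,0,95,0,0,0]]'
```

```text
time_s: 3.25
eef_pos: [617.7, 149.6, 186.6]
ee_rot: [-0.0, 0.971, 0.238, 0.001]
force: [-0.3, -0.1, 0.7]
grip_width: 0.6
grip_force: 0.0
```

```bash
python3 steer.py '[[0,0,3,0,0,0],[0,0,4,0,0,0]]'; python3 steer.py '[[0,0,0,0,0,0],[0,0,0,0,0,0],[0,0,0,0,0,0],[0,0,0,0,0,0],[0,0,0,0,0,0],[0,0,0,0,0,0]]' 0.0 50; python3 - <<'E'
from rig import ctrl
from h import *
s=ctrl.sense()
print(*[v.round(3) for v in toolrel(s,(s['eef_pos'][0]-30,s['eef_pos'][1],480),down(27.5))],s['joints'])
E
```

```text
time_s: 3.45
eef_pos: [617.9, 150.0, 183.6]
ee_rot: [-0.0, 0.971, 0.238, 0.002]
force: [1.0, -0.0, -0.2]
grip_width: 0.6
grip_force: 0.0
time_s: 4.05
eef_pos: [617.5, 150.1, 182.1]
ee_rot: [-0.0, 0.971, 0.238, 0.001]
force: [-0.5, 0.3, 5.7]
grip_width: 0.23
grip_force: 49.8
[ -25.932  -13.957 -297.921] [-0.    -0.002  0.001] [5.43094878e-02 7.86942415e-01 1.35321113e+00 1.33886434e-03
 9.99519737e-01 1.14308121e+00]
```

```bash
python3 steer.py '[[0,0,-20,0,0,0],[0,0,-65,0,0,0],[0,0,-110,0,0,0],[0,0,-155,0,0,0],[-5,0,-200,0,0,0],[-10,-5,-250,0,0,0],[-25,-14,-298,0,0,0],[-25,-14,-298,0,0,0]]'; python3 - <<'E'
from rig import ctrl
from h import *
w=ctrl.calibration('wrist');im=ctrl.capture('wrist')
s=ctrl.sense();T=rot(s['ee_rot'])
cv2.imwrite('pics/w4.png',im[:,:,::-1])
tp=lambda p:s['eef_pos']+T.apply(p)
u=proj(w,[tp([0,0,142]),tp([24,0,151]),tp([-21,0,142]),tp([24,0,182])]);print(u)
x0,y0=int(u[0][0])-50,int(u[0][1])-75;print(x0,y0,s['grip_width'],s['grip_force'])
cv2.imwrite('pics/w4z.png',cv2.resize(im[y0:y0+100,x0:x0+100,::-1],(600,600),interpolation=cv2.INTER_CUBIC))
E
```

```text
time_s: 4.85
eef_pos: [586.7, 150.9, 486.5]
ee_rot: [0.001, 0.971, 0.239, 0.006]
force: [0.7, 0.5, -0.6]
grip_width: 0.226
grip_force: 49.0
[[254.18833247 288.28129384]
 [254.18251273 220.88010078]
 [254.24059027 335.40743055]
 [254.33911071 199.13789794]]
204 213 0.22456131139057772 49.005007557570934
```

View pics/w4z.png

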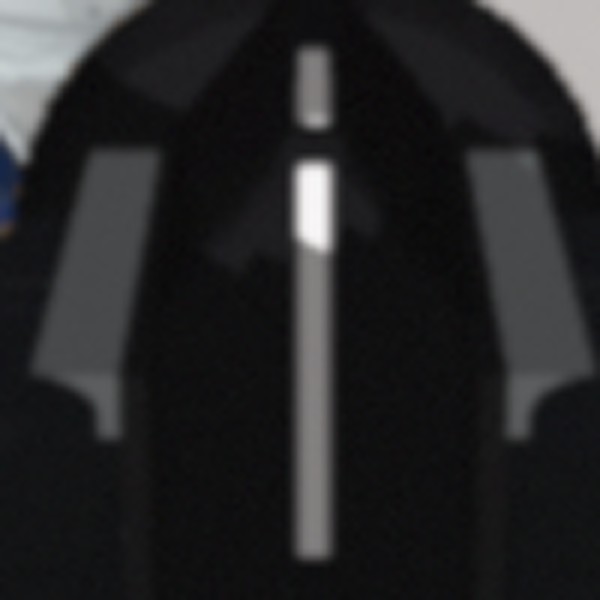

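The zoom of the knob in hand shows the bar centred between the pads with the white line vertical, so it is aligned. The skirt edge is just above the crop.

```bash
cat >> h.py <<'E'
SEAT=np.r_[395.7,-185.,116.5]
def onpanel(phi):
    X=V.apply([np.cos(np.radians(26)),0,np.sin(np.radians(26))]);Y=V.apply([0,1,0]);a=np.radians(phi)
    x=np.cos(a)*X+np.sin(a)*Y;return R.from_matrix(np.c_[x,np.cross(-N,x),-N])
E
python3 - <<'E'
from rig import ctrl
from h import *
im=cv2.imread('pics/w4.png').max(2);print(im[185:216,250:259].mean(1).astype(int))
s=ctrl.sense();M=onpanel(59.3)
for P,q in [((440,0,490),M),(SEAT+N*300,M),(SEAT+N*225,M)]: print(np.round(P,1),*[v.round(3) for v in toolrel(s,P,q)])
E
```

```text
[192 192 192 192 192 192 192 192 192 192 192 192 192 192 192 191 192 190
 183 158 105  46  22  20  18  16  15  16  15  15  15]
[440   0 490] [-200.547   65.298   -8.501] [-0.283  0.359 -0.724]
[ 266.4 -209.   386.1] [-451.898  169.876   93.874] [-0.283  0.359 -0.724]
[ 298.7 -203.   318.7] [-420.922  179.425  161.508] [-0.283  0.359 -0.724]
```

```bash
python3 - <<'E'
from rig import ctrl
from h import *
s=ctrl.sense();w=ctrl.calibration('wrist');im=ctrl.capture('wrist');T=rot(s['ee_rot']);cv2.imwrite('pics/w5.png',im[:,:,::-1])
tp=lambda *p:s['eef_pos']+T.apply(p)
g=im.max(2).astype(float)[180:225,250:259].mean(1);print(s['eef_pos'],180+np.interp(-100,-g,np.arange(len(g))))
print(proj(w,[tp(24,0,182),tp(22,0,182),tp(20,0,182),tp(24,0,180)])[:,1])
g=im[:,:,:].astype(int).max(2)
print('line rows',[ (r,int(g[r,254:259].max())) for r in range(218,236)],[(r,int(g[r,254:259].max())) for r in range(300,312)])
print(proj(w,[tp(24,0,142),tp(24,0,151),tp(0,0,142),tp(-5,0,142)])[:,1])
E
```

```text
[587.52924172 150.7894191  482.71928221] 205.14207650273224
[200.8722041  204.98727903 209.0742674  202.09886245]
line rows [(218, 17), (219, 21), (220, 49), (221, 91), (222, 121), (223, 127), (224, 128), (225, 127), (226, 127), (227, 128), (228, 128), (229, 128), (230, 129), (231, 137), (232, 158), (233, 149), (234, 84), (235, 32)] [(300, 130), (301, 129), (302, 131), (303, 130), (304, 125), (305, 100), (306, 52), (307, 19), (308, 18), (309, 16), (310, 16), (311, 17)]
[232.93597658 224.03750717 293.44644005 305.27314772]
```

```bash
python3 steer.py '[[-45,14,-2,-0.04,0.05,-0.1],[-90,28,-4,-0.08,0.1,-0.2],[-135,42,-6,-0.12,0.15,-0.3],[-180,58,-8,-0.16,0.2,-0.4],[-225,75,0,-0.2,0.25,-0.51],[-265,92,15,-0.24,0.3,-0.61],[-305,108,30,-0.283,0.359,-0.724],[-345,125,45,-0.283,0.359,-0.724]]'; python3 - <<'E'
from rig import ctrl
from h import *
s=ctrl.sense();M=onpanel(59.3)
for h in (225,): print(*[v.round(3) for v in toolrel(s,SEAT+N*h+1.4*M.apply([1,0,0]),M)])
E
```

```text
time_s: 5.75
eef_pos: [356.1, -101.9, 440.7]
ee_rot: [0.09, 0.801, 0.557, 0.201]
force: [-0.1, -1.1, -1.1]
grip_width: 0.225
grip_force: 49.0
[-136.626  -57.132   77.849] [-0.01   0.003 -0.004]
```

```bash
python3 steer.py '[[-40,-16,15,0,0,0],[-80,-33,30,0,0,0],[-115,-48,50,0,0,0],[-132,-55,70,0,0,0],[-132,-55,70,0,0,0],[-132,-55,70,0,0,0]]'; python3 - <<'E'
from rig import ctrl
from h import *
s=ctrl.sense();M=onpanel(59.3)
for h in (225,): print(*[v.round(3) for v in toolrel(s,SEAT+N*h+1.4*M.apply([1,0,0]),M)])
w=ctrl.calibration('wrist');im=ctrl.capture('wrist');np.save('w6.npy',w,allow_pickle=True);cv2.imwrite('pics/w6.png',im[:,:,::-1])
print(proj(w,[SEAT,SEAT-6*N+37.5*onpanel(151.6).apply([1,0,0]),SEAT+N*16.5]))
print(s['force'],s['joints'])
E
```

```text
time_s: 6.35
eef_pos: [299.5, -197.9, 329.4]
ee_rot: [0.089, 0.802, 0.555, 0.201]
force: [-0.3, 0.2, -1.1]
grip_width: 0.224
grip_force: 49.0
[-5.92  -2.729  8.865] [-0.011  0.004 -0.008]
[[254.68877935 223.24454532]
 [197.66720615 222.41387136]
 [254.27284374 233.01039412]]
[-0.25812215  0.24292064 -1.12368243] [-1.01177833 -0.01759336  2.12502229  0.51949445  0.93346174 -0.94427981]
```

View pics/w6.png

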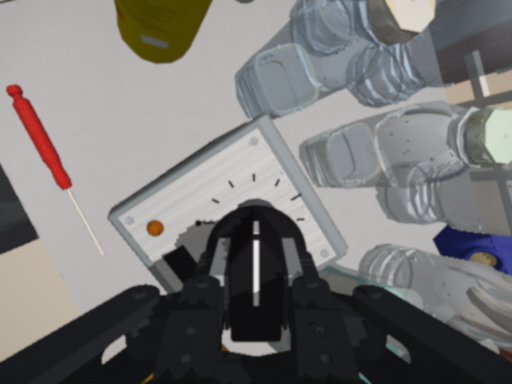

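The wrist view shows the knob over the panel. The zero dot is at about (199,223), and my model predicts (198,222), so they agree.

```bash
python3 steer.py '[[-4,-2,5,-0.01,0.004,-0.008],[-4,-2,5,-0.01,0.004,-0.008],[-4,-2,5,-0.01,0.004,-0.008]]'; cat > q.py <<'E'
from rig import ctrl
from h import *
import sys
s=ctrl.sense();M=onpanel(float(sys.argv[1]))
o,r=toolrel(s,SEAT+N*182+1.4*M.apply([1,0,0]),M);T=rot(s['ee_rot']).inv()
print('to home',o.round(2),r.round(3),'F tool',T.apply(s['force']).round(1),'M',T.apply(s['wrist_torque']).round(3))
E
python3 q.py 59.3
```

```text
time_s: 6.7
eef_pos: [299.0, -200.2, 324.3]
ee_rot: [0.094, 0.798, 0.558, 0.205]
force: [0.4, 0.2, -0.3]
grip_width: 0.22
grip_force: 49.0
to home [-2.43 -1.38 47.7 ] [0.001 0.001 0.003] F tool [0.3 0.2 0.5] M [ 0.2   -0.127  0.009]
```

```bash
python3 steer.py '[[-2.4,-1.4,10,0,0,0],[-2.4,-1.4,20,0,0,0],[-2.4,-1.4,26,0,0,0],[-2.4,-1.4,26,0,0,0],[-2.4,-1.4,26,0,0,0]]';python3 q.py 59.3
```

```text
time_s: 7.2
eef_pos: [308.1, -200.3, 299.1]
ee_rot: [0.093, 0.799, 0.558, 0.205]
force: [-0.1, -0.4, -0.0]
grip_width: 0.226
grip_force: 49.0
to home [ 0.54  0.37 21.07] [0.    0.001 0.002] F tool [-0.4  0.  -0.1] M [ 0.282 -0.122  0.034]
```

Descend slowly, checking the force.

```bash
python3 steer.py '[[0.5,0.4,1.5,0,0,0],[0.5,0.4,3,0,0,0],[0.5,0.4,4.5,0,0,0],[0.5,0.4,4.5,0,0,0]]';python3 q.py 59.3; python3 steer.py '[[0,0,1,0,0,0],[0,0,2,0,0,0],[0,0,3,0,0,0],[0,0,3,0,0,0]]';python3 q.py 59.3
```

```text
time_s: 7.6
eef_pos: [310.4, -199.6, 295.3]
ee_rot: [0.094, 0.799, 0.558, 0.205]
force: [-0.1, 0.4, -1.2]
grip_width: 0.227
grip_force: 49.0
to home [ 0.09  0.03 16.66] [0.001 0.001 0.001] F tool [ 0.1 -0.7  1.1] M [ 0.256 -0.155 -0.019]
time_s: 8.0
eef_pos: [311.7, -199.4, 292.6]
ee_rot: [0.094, 0.799, 0.558, 0.205]
force: [0.2, 0.6, -1.0]
grip_width: 0.221
grip_force: 49.0
to home [ 0.06  0.02 13.66] [0.001 0.001 0.001] F tool [ 0.4 -0.5  1. ] M [ 0.177 -0.043  0.017]
```

```bash
python3 steer.py '[[0,0,1.5,0,0,0],[0,0,3,0,0,0],[0,0,3,0,0,0]]';python3 q.py 59.3; python3 steer.py '[[0,0,1.5,0,0,0],[0,0,3,0,0,0],[0,0,3,0,0,0]]';python3 q.py 59.3
```

```text
time_s: 8.3
eef_pos: [313.1, -199.1, 289.9]
ee_rot: [0.093, 0.799, 0.558, 0.205]
force: [-0.1, 0.9, -0.4]
grip_width: 0.223
grip_force: 49.0
to home [ 0.05  0.05 10.57] [0.    0.001 0.001] F tool [ 0.8 -0.5  0.4] M [0.251 0.031 0.008]
time_s: 8.6
eef_pos: [314.4, -198.9, 287.2]
ee_rot: [0.094, 0.799, 0.558, 0.205]
force: [0.7, 0.2, -1.4]
grip_width: 0.23
grip_force: 49.0
to home [0.06 0.01 7.6 ] [0.001 0.001 0.001] F tool [ 0.  -0.   1.6] M [ 0.142  0.083 -0.033]
```

```bash
python3 steer.py '[[0,0,1.5,0,0,0],[0,0,3,0,0,0],[0,0,3,0,0,0]]';python3 q.py 59.3; python3 steer.py '[[0,0,1,0,0,0],[0,0,2,0,0,0],[0,0,2,0,0,0]]';python3 q.py 59.3
```

```text
time_s: 8.9
eef_pos: [315.6, -198.6, 284.5]
ee_rot: [0.093, 0.799, 0.558, 0.205]
force: [1.1, 2.2, -0.7]
grip_width: 0.225
grip_force: 49.0
to home [0.04 0.04 4.58] [0.    0.001 0.001] F tool [ 2.2 -0.2  1.3] M [ 0.14   0.29  -0.028]
time_s: 9.2
eef_pos: [316.5, -198.5, 282.8]
ee_rot: [0.094, 0.799, 0.558, 0.205]
force: [1.6, 2.7, -0.6]
grip_width: 0.224
grip_force: 49.1
to home [0.04 0.01 2.66] [0.001 0.001 0.001] F tool [2.8 0.2 1.4] M [ 0.084  0.395 -0.011]
```

```bash
python3 steer.py '[[0.4,0,1,0,0,0],[0.4,0,2,0,0,0],[0.4,0,2,0,0,0]]';python3 q.py 59.3; python3 steer.py '[[0.2,0,1,0,0,0],[0.2,0,2,0,0,0],[0.2,0,2,0,0,0]]';python3 q.py 59.3
```

```text
time_s: 9.5
eef_pos: [317.5, -198.1, 281.1]
ee_rot: [0.094, 0.799, 0.558, 0.204]
force: [0.7, 0.2, -1.8]
grip_width: 0.23
grip_force: 49.1
to home [-0.2  -0.03  0.68] [0.001 0.002 0.001] F tool [-0.  -0.1  1.9] M [ 0.187 -0.113 -0.005]
time_s: 9.8
eef_pos: [318.3, -197.8, 279.7]
ee_rot: [0.094, 0.799, 0.558, 0.204]
force: [-7.1, 0.0, 8.3]
grip_width: 0.226
grip_force: 50.5
to home [-0.41 -0.14 -0.88] [0.001 0.002 0.002] F tool [ -0.2  -2.9 -10.5] M [ 0.829 -0.054 -0.011]
```

It seated with about 10 N axial force where the model predicts home. Now I turn it anticlockwise, which is negative about tool z.

```bash
python3 steer.py '[[0,-0.25,-0.3,0,0,-0.15],[-0.1,-0.5,-0.3,0,0,-0.3],[-0.2,-0.75,-0.3,0,0,-0.45],[-0.3,-1,-0.3,0,0,-0.6],[-0.3,-1,-0.3,0,0,-0.6]]';python3 q.py 93.7
```

```text
time_s: 10.3
eef_pos: [317.4, -197.3, 279.4]
ee_rot: [0.15, 0.597, 0.77, 0.168]
force: [-0.1, 4.3, 5.5]
grip_width: 0.226
grip_force: 49.7
to home [-0.76 -0.32 -0.87] [ 0.001 -0.     0.005] F tool [ 4.   3.3 -4.7] M [-0.313  0.808  0.045]
```

```bash
python3 steer.py '[[0.1,0,0,0,0,-0.15],[0.2,-0.3,0,0,0,-0.3],[0.1,-0.5,0,0,0,-0.45],[0,-0.7,0,0,0,-0.6],[0,-0.7,0,0,0,-0.6]]';python3 q.py 128.1
```

```text
time_s: 10.8
eef_pos: [316.7, -197.6, 279.0]
ee_rot: [0.193, 0.343, 0.912, 0.116]
force: [-2.2, 3.3, 3.8]
grip_width: 0.227
grip_force: 49.9
to home [-0.6  -0.71 -0.86] [-0.     0.     0.004] F tool [ 2.7  2.5 -4.1] M [-0.323  0.587 -0.052]
```

```bash
python3 steer.py '[[0.2,0,0,0,0,-0.12],[0.2,-0.2,0,0,0,-0.24],[0.2,-0.3,0,0,0,-0.35],[0.2,-0.3,0,0,0,-0.35]]';python3 q.py 151.6;python3 steer.py '[[0,0,0,0,0,-0.03],[0,0,0,0,0,-0.06],[0,0,0,0,0,-0.06]]';python3 q.py 151.6
```

```text
time_s: 11.2
eef_pos: [316.3, -197.9, 278.8]
ee_rot: [0.21, 0.18, 0.958, 0.081]
force: [-3.1, 1.5, 4.0]
grip_width: 0.226
grip_force: 49.8
to home [-0.5  -1.05 -0.86] [-0.001  0.001 -0.06 ] F tool [ 1.8  1.3 -4.8] M [-0.174  0.48  -0.08 ]
time_s: 11.5
eef_pos: [316.3, -197.9, 278.8]
ee_rot: [0.212, 0.152, 0.963, 0.074]
force: [-5.0, 0.7, 5.0]
grip_width: 0.229
grip_force: 49.9
to home [-0.41 -1.03 -0.88] [-0.001  0.001  0.   ] F tool [ 2.6  0.4 -6.6] M [-0.141  0.537  0.061]
```

```bash
python3 steer.py '[[0,0,0,0,0,-0.03],[0,0,0,0,0,-0.05],[0,0,0,0,0,-0.05]]';python3 q.py 151.6
```

```text
time_s: 11.8
eef_pos: [316.3, -197.9, 278.8]
ee_rot: [0.214, 0.127, 0.966, 0.069]
force: [-4.2, 0.4, 4.5]
grip_width: 0.225
grip_force: 50.0
to home [-0.35 -1.03 -0.88] [-0.001  0.001  0.05 ] F tool [ 2.   0.3 -5.8] M [0.039 0.649 0.051]
```

```bash
python3 steer.py '[[0,0,0,0,0,0],[0,0,0,0,0,0],[0,0,0,0,0,0],[0,0,0,0,0,0]]' 0.6; python3 steer.py '[[0,0,-20,0,0,0],[0,0,-60,0,0,0],[0,0,-100,0,0,0],[0,0,-120,0,0,0],[0,0,-120,0,0,0],[0,0,-120,0,0,0]]'; python3 - <<'E'
from rig import ctrl
from h import *
s=ctrl.sense();w=ctrl.calibration('wrist');im=ctrl.capture('wrist');np.save('w7.npy',w,allow_pickle=True)
O=SEAT-6*N;print(proj(w,[SEAT,SEAT+N*40,O+37.5*onpanel(151.6).apply([1,0,0]),SEAT+31*N+24*onpanel(151.6).apply([1,0,0])]))
u=proj(w,SEAT)[0].astype(int);x0,y0=max(u[0]-75,0),max(u[1]-75,0);print(x0,y0)
cv2.imwrite('pics/w7z.png',cv2.resize(im[y0:y0+150,x0:x0+150,::-1],(600,600),interpolation=cv2.INTER_CUBIC))
E
```

```text
time_s: 12.2
eef_pos: [316.4, -197.9, 278.7]
ee_rot: [0.214, 0.127, 0.966, 0.069]
force: [0.5, 0.6, 1.2]
grip_width: 0.602
grip_force: 0.0
time_s: 12.8
eef_pos: [264.6, -207.2, 386.1]
ee_rot: [0.214, 0.128, 0.966, 0.069]
force: [0.0, 0.0, -0.7]
grip_width: 0.598
grip_force: 0.0
[[255.53605251 190.34085345]
 [255.3922765  204.51632476]
 [257.87194949 143.62712213]
 [257.10428319 168.73251976]]
180 115
```

View pics/w7z.png

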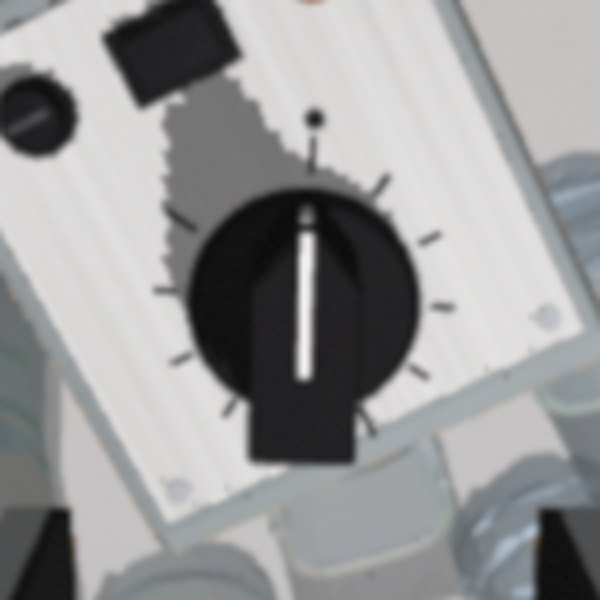

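The view shows the knob seated on the panel, with its white line (zoom (303,378) to (308,215)) pointing at the zero tick and dot at (315,118), within about 3°. The gripper is clear, so I hand the job in.

```bash
python3 -c "
from rig import ctrl
print(ctrl.finish_job())"
```

```text
the job is handed in; nothing more can be done
None
```

The knob is fully home on its spindle, turned anticlockwise to the zero mark (pointer within about 3° in the last picture) and released. I never clearly felt the end stop. The job is handed in at about 13 s; no verdict came back.

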